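Load the light tray evenly with two tins

ROBOT

A 6-joint arm with a two-finger parallel gripper is mounted at the origin on the work surface. World frame = base frame: x ahead of the robot, y to its left, z up, the work surface at z = 0. Lengths are in m, angles in rad, forces in N, time in s.
With the tool pointing down it reaches from about 0.275 to 0.825 m from the base axis. Payload 4.9 kg.
Tool frame: the origin (TCP) lies midway between the tips of the shut fingers; the grasp point (between the pads) lies 19 mm behind it; z points along the fingers, y is the direction in which the jaws open and shut (so a half turn about z gives the same grasp; the last joint's range is limited). The gripper opens to 85 mm and grips with 20 to 120 N. Pads are 22 mm wide; open, the fingers measure 114 mm over their backs; the gripper's body (76 mm by 85 mm) begins 54 mm behind the grasp point. The pads swing forward as they close: fully open they stand 13 mm farther back than shut.
Start: joints at [1.034, 0.326, -0.193, 1.052, 0, 1.437], TCP at [0.216, 0.506, 0.231] pointing down, gripper open.
Joint ranges: [-2.65, 2.65], [-0.97, 1.79], [-1.3, 1.35], [-1.93, 2.1], [-1.47, 1.37], [-3.14, 3.14]. Speed limits (rad/s): [2.57, 2.57, 3.14, 3.14, 3.14, 3.14].

INTERFACE

Orientations are given as a unit quaternion [x, y, z, w].
In Python, from cell import get_obs, snapshot, ticket, nets gives the robot as it stands.
- The arm moves only by the tool step_arm, never from a script. Its arguments are lists of equal length, an entry for each row: "jaw": the finger opening in mm, from 0 to 85.4; "translation": the shift along the tool's x, y, z in mm, a list of three; "turn": the turn, a rotation vector about the tool's x, y, z in degrees, a list of three. A call has 1 to 20 rows; each row is the pose to reach, as a shift and turn from the pose measured when the call began, along the tool's axes at that moment; what a row does not reach only later rows make up. A row lasts 1/8 s, in which the tool goes at most 62.5 mm and 10.7 degrees, less where a joint would pass 70% of its speed; a pose out of reach is approached as far as the arm can. A call with a gripper value outside its range is refused whole. The fingers move at their own pace and stop on an object; the grip force is fixed at half the most. Time passes only in rows, so rows that repeat a pose let the fingers close. It gives the time, the measured TCP pose, the force and the opening at its end, in the units of the state.
- get_obs(): the state, without advancing time (a new reading comes with each control period).
- snapshot(name): name is "side" or "top" or "wrist"; returns a dict with "pixels" (480x640x3 uint8, blue, green, red), "depth" (480x640 float32, m along the optical axis (not along the pixel's ray), 0 where there is no reading), "fx", "fy", "cx", "cy" (pixels), "view" (4x4, takes a point from world to camera coordinates); the wrist camera has in their place "mount" (4x4, takes a point from camera to tool coordinates, whose origin is the TCP and whose axes are the flange's). Camera axes: x right, y up, looking along -z (the intrinsics and any distortion apply to the point x, -y, -z); pixel columns grow to the right and rows downward; lengths in m; the calibration is good to about 2 mm. A picture is of the moment at which its call begins: read the wrist's pose just before it.
- ticket.sign_off(): hands the job in, once; it reports no verdict.
Trained networks look in a picture, given as the dict that the camera call returned (one of the last four; its "shot" number tells which), for a name from the list of things; names that differ only in an ending like _2 or _b are one class to them, and where a whole thing is asked for, a point or a joint stands for the part that bears it (a point fixed in the world has none). Each returns a list of dicts, best first, with "p" (0 to 1); they miss things now and then, are a little off and sometimes report something else, mostly with a low value. They report only what shows in the picture. A call takes as long as a camera call. They do not tell look-alikes from the thing itself.
- nets.boxes_of(name, picture): "extent" ([left, top, right, bottom] in pixels, round what is visible of it).
- nets.pinpoint(name, picture): "uv" ([column, row] in pixels: a listed point, or the origin of a listed thing).
The state is a dict: "time_s": time; "joint_positions": joint angles; "qvel": joint speeds; "joint_torque": joint torques, N m; "tcp_pos": TCP position; "eef_rot": TCP orientation; "force": force on the tool from outside, world axes, zero at the start; "moment": the same for the moment, N m; "grip_width": opening from 0.0 (shut) to 1.0 (fully open).
Only numpy, scipy, OpenCV 4.12 (cv2) and the standard library are available. Lean on these libraries where they do the work, as an engineer would, in place of code of your own. Each camera call takes 0.05 s, during which the arm holds its last target.

TASK

Put the two squat lidded steel tins into the light white tray that is perched on the small wooden stand with the green trivet, one upright in the middle of each of its two halves, so that it is evenly loaded. Set them down gently, without dropping them, and do not let the tray tip or slide on its stand.

Things in the scene. Friction and masses are not known exactly. Their poses are not given: they have to be found in the camera images.
- tray: light (0.14 kg) loose white plastic open tray, 300 mm (its x) by 170 mm (its y), walls 25 mm high overall and 3 mm thick, floor 3 mm thick; a wall-high 3 mm divider across the middle (x = 0) makes two equal halves, whose middles lie at x = +74 and -74 mm, y = 0. Origin: centre of its underside, z up, 50 mm above the counter.
- stand: small fixed teak stand topped with a green silicone trivet, 130 mm (its x, along the tray) by 210 mm (its y, across), 50 mm high in all. Origin: centre of its underside, z up. The tray lies unfastened on it, middle over middle, so both tray ends overhang by 85 mm and a push or a lone tin near an end tips it.
- tin_a: one of the two squat tins: lidded steel cylinder, 58 mm in diameter, 70 mm tall (top 4 mm: a narrower lid disc), about 0.22 kg, upright on the counter beside the tray. Origin: centre of its underside, z up. Can be gripped across its diameter at any yaw. A 115 mm tall tin and an open steel tumbler (90 mm tall) nearby are not wanted.
- tin_b: the other squat tin: lidded steel cylinder, 58 mm in diameter, 70 mm tall (top 4 mm: a narrower lid disc), about 0.22 kg, upright on the counter beside the tray. Origin: centre of its underside, z up. Can be gripped across its diameter at any yaw. A 115 mm tall tin and an open steel tumbler (90 mm tall) nearby are not wanted.
Not all that is in view belongs to the job. What is shaped like the tin_a but pink or purple is not meant.

How it is judged:
By the outcome, as a careful person would: the job done as asked, in the order asked, and still so for the second after the job is handed in, with the robot touching nothing.
It also fails if it takes over 54 s, if anything falls off the work surface, if the arm or the gripper's body presses on something with over 40 N, if the wrist force passes 120 N, or if a joint passes its speed limit or range.

## Working session

There is one attempt and no reset: what is moved stays moved. The work goes in short steps, Python scripts to look and compute and a tool call to move; the robot and the scene stay as the last step left them, time stands still between calls to the robot, and variables do not carry over. Pictures are saved under pics/ and viewed, and the job is handed in when it is done.

Besides the shell and the picture viewer there is one more tool, called after ">>>" as name(argument=value, ...) on one line, values as JSON. step_arm: Moves the arm, as the interface text tells. Its arguments: {"type":"object","properties":{"jaw":{"type":"array"},"translation":{"type":"array"},"turn":{"type":"array"}},"required":["jaw","translation","turn"]}

```bash
ls; mkdir -p pics; cat > h.py <<'E'
import numpy as np, cv2
from cell import get_obs, snapshot, ticket, nets
from scipy.spatial.transform import Rotation as R
def cam2world(s,obs=None):
    if 'view' in s: return np.linalg.inv(np.array(s['view']))
    T=np.eye(4);T[:3,:3]=R.from_quat(obs['eef_rot']).as_matrix();T[:3,3]=obs['tcp_pos']
    return T@np.array(s['mount'])
def cloud(s,obs=None):
    d=s['depth'];v,u=np.mgrid[0:480,0:640]
    P=np.stack([(u-s['cx'])/s['fx']*d,-(v-s['cy'])/s['fy']*d,-d,np.ones_like(d)],-1)
    W=P@cam2world(s,obs).T
    W=W[...,:3].copy();W[d==0]=np.nan
    return W
E
python3 - <<'E'
from h import *
o=get_obs();print(o)
for n in ['side','top']:
    s=snapshot(n);cv2.imwrite(f'pics/{n}0.png',s['pixels']);print(n,[k for k in s])
    np.savez(f'{n}0.npz',W=cloud(s))
    for t in ['tray','stand','tin_a']:
        print(t,[(np.round(b['extent']),round(b['p'],2)) for b in nets.boxes_of(t,s)],[(np.round(b['uv']),round(b['p'],2)) for b in nets.pinpoint(t,s)])
E
```

```text
pics
{'time_s': 0.0, 'joint_positions': array([ 1.03378013e+00,  3.26957230e-01, -1.93582354e-01,  1.05198628e+00,
        1.59811033e-05,  1.43662766e+00]), 'qvel': array([-1.62032838e-03, -8.99363670e-04,  1.41468666e-04, -1.84696712e-03,
       -9.21578737e-04, -4.06930649e-05]), 'joint_torque': array([-1.75968060e-03, -4.43408954e+01,  2.62436646e+01,  1.56305119e-02,
       -3.37206720e-04,  1.00880507e-05]), 'tcp_pos': array([0.21529383, 0.50548593, 0.23049514]), 'eef_rot': array([ 2.00064445e-01,  9.79782358e-01, -8.13894623e-04, -2.92337258e-04]), 'force': array([0.35902353, 0.26690922, 0.06268125]), 'moment': array([ 0.01451775,  0.02468494, -0.01116402]), 'grip_width': 0.998525571836073}
side ['pixels', 'depth', 'fx', 'fy', 'cx', 'cy', 'view', 'shot']
tray [(array([275., 177., 413., 283.]), 0.88)] []
stand [(array([280., 221., 319., 273.]), 0.61)] []
tin_a [(array([287., 296., 326., 344.]), 0.82), (array([338., 384., 389., 458.]), 0.77), (array([430., 360., 488., 420.]), 0.73), (array([292., 339., 330., 402.]), 0.7), (array([230., 158., 256., 191.]), 0.65)] [(array([308., 335.]), 0.93), (array([452., 409.]), 0.92), (array([313., 385.]), 0.87), (array([378., 363.]), 0.77), (array([365., 435.]), 0.72), (array([244., 187.]), 0.68), (array([342., 228.]), 0.39)]
top ['pixels', 'depth', 'fx', 'fy', 'cx', 'cy', 'view', 'shot']
tray [(array([240., 181., 380., 269.]), 0.85)] [(array([313., 227.]), 0.97)]
stand [(array([279., 179., 344., 271.]), 0.87)] []
tin_a [(array([418., 300., 447., 326.]), 0.86), (array([418., 252., 449., 283.]), 0.72), (array([465., 234., 496., 263.]), 0.71), (array([456., 292., 488., 318.]), 0.67), (array([148., 242., 183., 274.]), 0.63), (array([376., 284., 409., 307.]), 0.62)] [(array([428., 312.]), 0.92), (array([166., 254.]), 0.77), (array([390., 295.]), 0.74), (array([477., 249.]), 0.71), (array([431., 267.]), 0.69), (array([468., 306.]), 0.69)]
```

View pics/side0.png

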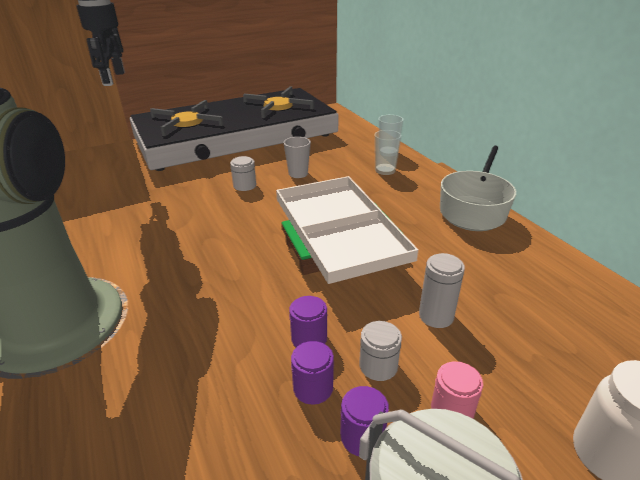

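View pics/top0.png

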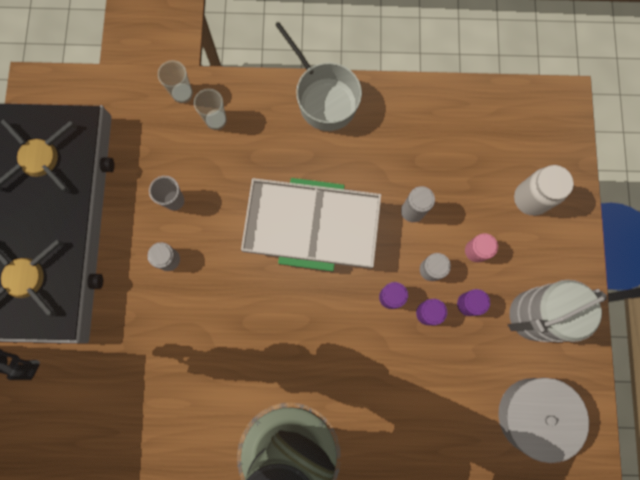

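```bash
python3 - <<'E'
from h import *
s=cv2.imread('pics/side0.png');t=cv2.imread('pics/top0.png')
a=cv2.resize(s[280:470,270:500],None,fx=2.6,fy=2.6,interpolation=cv2.INTER_CUBIC)
cv2.imwrite('pics/side0c.png',a)
a=cv2.resize(t[170:340,360:510],None,fx=3.5,fy=3.5,interpolation=cv2.INTER_CUBIC)
cv2.imwrite('pics/top0c.png',a)
W=np.load('top0.npz')['W']
for b in [(418,300,447,326),(418,252,449,283),(465,234,496,263),(456,292,488,318),(148,242,183,274),(376,284,409,307)]:
    w=W[b[1]:b[3],b[0]:b[2]].reshape(-1,3); w=w[w[:,2]>.01]
    z=np.percentile(w[:,2],90); q=w[w[:,2]>z-.004]
    print(b,'h',z.round(4),'c',((q.max(0)+q.min(0))/2).round(4),'med',q.mean(0).round(4),'ext',np.ptp(q,0).round(3))
E
```

```text
(418, 300, 447, 326) h 0.0738 c [ 0.3259 -0.3172  0.0735] med [ 0.3271 -0.3182  0.0723] ext [0.053 0.052 0.007]
(418, 252, 449, 283) h 0.0739 c [ 0.4315 -0.3269  0.0741] med [ 0.4315 -0.3277  0.0726] ext [0.053 0.05  0.008]
(465, 234, 496, 263) h 0.0736 c [ 0.4788 -0.4363  0.074 ] med [ 0.4786 -0.4375  0.0723] ext [0.052 0.048 0.009]
(456, 292, 488, 318) h 0.0738 c [ 0.3484 -0.4132  0.0745] med [ 0.35   -0.4148  0.0725] ext [0.049 0.049 0.009]
(148, 242, 183, 274) h 0.074 c [0.4403 0.3025 0.074 ] med [0.4407 0.3028 0.0726] ext [0.055 0.054 0.008]
(376, 284, 409, 307) h 0.0741 c [ 0.3619 -0.231   0.0744] med [ 0.3623 -0.2305  0.0726] ext [0.05  0.054 0.008]
```

View crop.

View pics/side0c.png

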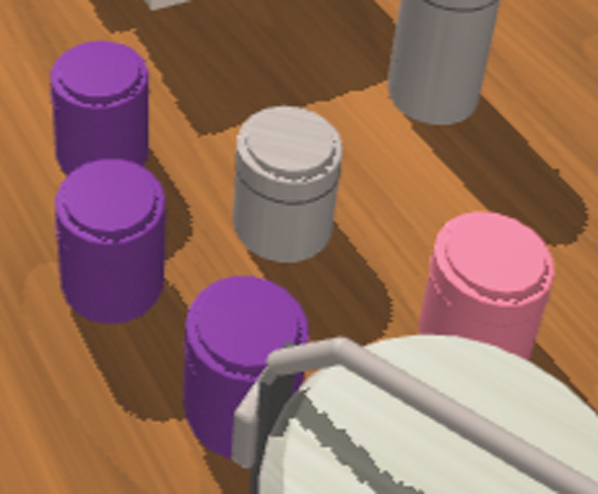

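```bash
python3 - <<'E'
from h import *
W=np.load('top0.npz')['W'];t=cv2.imread('pics/top0.png')
m=(W[...,2]>.045)&(W[...,2]<.09);m[:, :235]=0;m[:,385:]=0;m[:165]=0;m[285:]=0
m&=~((t[...,1].astype(int)-t[...,2]>30))
n,l,st,c=cv2.connectedComponentsWithStats(m.astype(np.uint8));k=1+np.argmax(st[1:,4]);m=l==k
p=W[m];print(len(p),np.percentile(p[:,2],[5,20,50,80,95]).round(4))
r=cv2.minAreaRect((p[:,:2]*1000).astype(np.float32));print('tray rect',r)
rim=p[p[:,2]>.068]
r=cv2.minAreaRect((rim[:,:2]*1000).astype(np.float32));print('rim',r)
g=(t[...,1].astype(int)-t[...,2]>30)&(W[...,2]>.03)&(W[...,2]<.07)
g[:165]=0;g[285:]=0;g[:,:235]=0;g[:,385:]=0
q=W[g];print('stand',len(q),q[:,2].mean(),cv2.minAreaRect((q[:,:2]*1000).astype(np.float32)))
# side view
W=np.load('side0.npz')['W'];
m=(W[...,2]>.045)&(W[...,2]<.09);m[:, :265]=0;m[:,420:]=0;m[:170]=0;m[285:]=0
n,l,st,c=cv2.connectedComponentsWithStats(m.astype(np.uint8));k=1+np.argmax(st[1:,4]);m=l==k
p=W[m];print('side',cv2.minAreaRect((p[:,:2]*1000).astype(np.float32)))
for b in [(225,155,260,193),(358,320,405,380)]:
    w=W[b[1]:b[3],b[0]:b[2]].reshape(-1,3); w=w[w[:,2]>.06]
    print(b,np.percentile(w[:,2],90),cv2.minEnclosingCircle((w[:,:2]*1000).astype(np.float32)))
E
```

```text
9748 [0.0511 0.0532 0.0554 0.0581 0.0753]
tray rect ((534.849365234375, -39.96612548828125), (300.26556396484375, 192.9984588623047), 84.11697387695312)
rim ((524.4365844726562, -38.88336181640625), (300.3214111328125, 171.76426696777344), 84.1438217163086)
stand 608 0.0519121519568122 ((526.974853515625, -38.723243713378906), (127.16230010986328, 208.2630615234375), 83.86251068115234)
side ((527.1255493164062, -39.256561279296875), (306.18212890625, 209.99136352539062), 83.5442123413086)
(225, 155, 260, 193) 0.0714504457403849 ((441.0035705566406, 301.7200012207031), 29.240615844726562)
(358, 320, 405, 380) 0.07116227740592176 ((431.45513916015625, -329.00543212890625), 29.616060256958008)
```

Candidates: steel squat tins at side (244,173)/top (161,256) and side (380,350)/top (436,267). Rejected: purple ×3 at top (394,296), (432,313), (474,303); pink at top (482,248); tall tin at top (419,203); tumbler at top (165,192). The crop shows the steel squat tin with its lid at side (380,350). It is grey and short, so both choices stand.

```bash
cat >> h.py <<'E'
def delta(target,yawx=None):
    o=get_obs();Rm=R.from_quat(o['eef_rot'])
    d=Rm.inv().apply(np.array(target)-o['tcp_pos'])*1000
    out=[d.round(1)]
    if yawx is not None:
        a=np.radians(yawx);X=np.array([np.cos(a),np.sin(a),0]);Z=np.array([0,0,-1.]);Y=np.cross(Z,X)
        out.append(np.degrees((Rm.inv()*R.from_matrix(np.c_[X,Y,Z])).as_rotvec()).round(2))
    return out
E
python3 - <<'E'
from h import *
print(delta([.4407,.3024,.15],84.1))
s=cv2.imread('pics/side0.png')
cv2.imwrite('pics/c2.png',cv2.resize(s[120:230,190:330],None,fx=4,fy=4,interpolation=cv2.INTER_CUBIC))
E
```

```text
[array([-286.9,  -99.1,   81.3]), array([ 1.000e-02, -0.000e+00,  7.282e+01])]
```

View pics/c2.png

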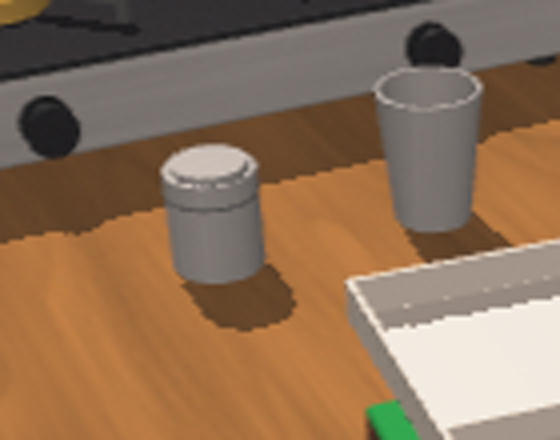

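The crop shows a squat, lidded grey tin at side (243,173), with the open tumbler separate at (297,157). I'll move above this tin.

>>> step_arm(jaw=[85,85,85,85,85,85,85,85,85], translation=[[-36,-12,0],[-72,-25,0],[-108,-37,10],[-143,-50,20],[-179,-62,35],[-215,-74,50],[-251,-87,65],[-287,-99,81],[-287,-99,81]], turn=[[0,0,10],[0,0,20],[0,0,30],[0,0,40],[0,0,50],[0,0,60],[0,0,70],[0,0,72.8],[0,0,72.8]])

```text
time_s: 1.82
tcp_pos: [0.4419, 0.3006, 0.1492]
eef_rot: [0.744, 0.668, -0.001, -0.0]
force: [0.1, -0.2, 0.8]
grip_width: 0.996
```

```bash
python3 - <<'E'
from h import *
o=get_obs();s=snapshot('wrist');cv2.imwrite('pics/w1.png',s['pixels'])
W=cloud(s,o);np.savez('w1.npz',W=W)
w=W.reshape(-1,3);w=w[np.linalg.norm(w[:,:2]-[.4405,.3025],axis=1)<.06]
q=w[(w[:,2]>.06)&(w[:,2]<.08)];print(len(q))
if len(q): print(np.percentile(q[:,2],[5,50,95]),cv2.minEnclosingCircle((q[:,:2]*1000).astype(np.float32)))
print(o['time_s'],o['tcp_pos'],delta([.4407,.3024,.028],84.1))
E
```

```text
5595
[0.06478328 0.06935379 0.07064847] ((442.1031799316406, 305.0727233886719), 28.895483016967773)
1.825 [0.44185017 0.30059183 0.14915578] [array([  0.8,  -0.2, 121.8]), array([-0.08,  0.02, -0.08])]
```

View pics/w1.png

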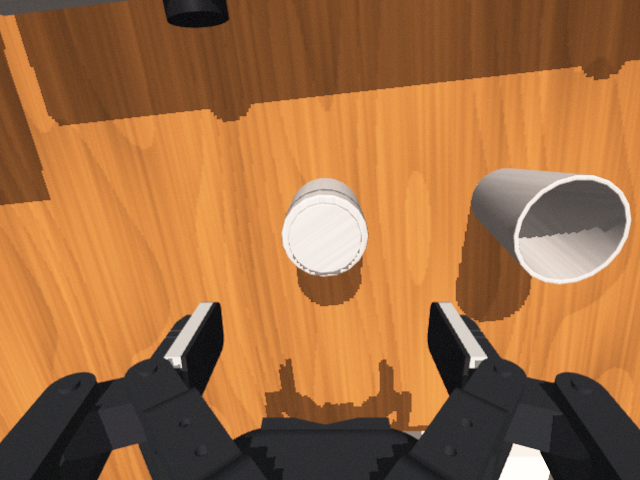

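The wrist view shows the tin at (325,232), midway between the pads (about column 325), and the tumbler clear at (560,225). I'll descend and grasp.

>>> step_arm(jaw=[85,85,85,85,85,85,85,40,40,40,40,40], translation=[[2,0,25],[2,0,50],[2,0,75],[2,0,98],[2,0,112],[2,0,121],[2,0,121],[2,0,121],[2,0,121],[2,0,121],[2,0,121],[2,0,121]], turn=[[0,0,0],[0,0,0],[0,0,0],[0,0,0],[0,0,0],[0,0,0],[0,0,0],[0,0,0],[0,0,0],[0,0,0],[0,0,0],[0,0,0]])

```text
time_s: 3.38
tcp_pos: [0.4418, 0.304, 0.0299]
eef_rot: [0.743, 0.669, 0.0, -0.0]
force: [-0.7, 0.1, 6.0]
grip_width: 0.663
```

```bash
python3 - <<'E'
from h import *
for i in range(1):
    o=get_obs();print(o['tcp_pos'],o['force'],o['grip_width'])
s=snapshot('wrist');cv2.imwrite('pics/w2.png',s['pixels'])
E
```

```text
[0.44177075 0.30403179 0.02989472] [-0.68745852  0.1435475   6.01470906] 0.6633975644422085
```

View pics/w2.png

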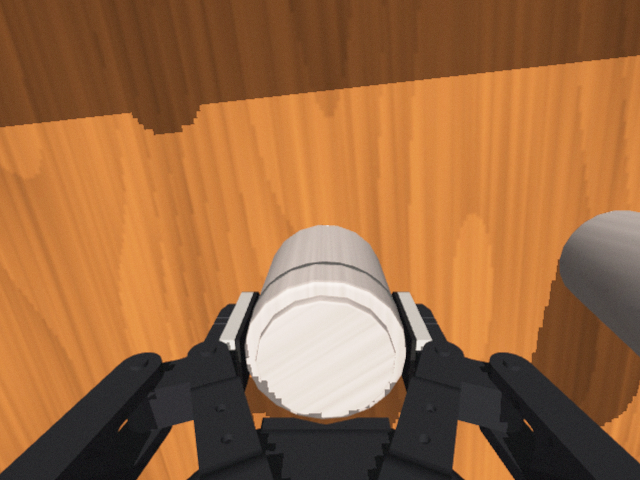

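Gripped: opening 0.663 (57 mm), with the lid at (326,345) centred between the pads. I'll lift it.

>>> step_arm(jaw=[40,40,40,40,40,40,40], translation=[[0,0,-6],[0,0,-25],[0,0,-55],[0,0,-90],[0,0,-115],[0,0,-120],[0,0,-120]], turn=[[0,0,0],[0,0,0],[0,0,0],[0,0,0],[0,0,0],[0,0,0],[0,0,0]])

```text
time_s: 4.3
tcp_pos: [0.4415, 0.3038, 0.1495]
eef_rot: [0.743, 0.669, 0.0, -0.0]
force: [0.8, -0.5, -2.0]
grip_width: 0.664
```

```bash
python3 - <<'E'
from h import *
o=get_obs();s=snapshot('wrist');W=cloud(s,o)
print(o['tcp_pos'],o['force'],o['grip_width'])
w=W.reshape(-1,3)-o['tcp_pos'];q=w[(np.abs(w[:,:2])<.05).all(1)&(w[:,2]>.025)&(w[:,2]<.06)]
print(len(q),np.percentile(q[:,2],[5,50,95]))
m=(np.abs(W-o['tcp_pos'])[...,:2]<.04).all(-1)
L=W[335:385,290:365].reshape(-1,3)-o['tcp_pos'];print('lid',np.nanmedian(L,0), )
g=W-o['tcp_pos'];k=(np.abs(g[...,2]-np.nanmedian(L[:,2]))<.0025)&(np.hypot(g[...,0],g[...,1])<.035)
n,l,st,c=cv2.connectedComponentsWithStats(k.astype(np.uint8));i=l[350,326];p=g[l==i]
print(len(p),cv2.minEnclosingCircle((p[:,:2]*1000).astype(np.float32)),st[i])
print(delta([.5324,.0348,.155],84.1))
E
```

```text
[0.44146715 0.3037553  0.14950207] [ 0.76257718 -0.45228666 -2.02652897] 0.6635454496122619
30106 [0.03077685 0.03987605 0.05870594]
lid [0.00088448 0.00213951 0.0398312 ]
13045 ((0.5319390296936035, 0.9906421899795532), 24.458898544311523) [  256   295   140   123 13045]
[array([-257.7,  118.9,   -6.3]), array([-0.07, -0.  , -0.09])]
```

Lifted, with the force showing its weight of 2 N. I'll carry it over the +y half.

>>> step_arm(jaw=[40,40,40,40,40,40,40,40,40,40,40,40,40], translation=[[-10,5,-6],[-30,14,-6],[-60,28,-6],[-92,42,-6],[-124,57,-6],[-156,72,-6],[-186,86,-6],[-212,98,-6],[-234,108,-6],[-250,116,-6],[-258,119,-6],[-258,119,-6],[-258,119,-6]], turn=[[0,0,0],[0,0,0],[0,0,0],[0,0,0],[0,0,0],[0,0,0],[0,0,0],[0,0,0],[0,0,0],[0,0,0],[0,0,0],[0,0,0],[0,0,0]])

```text
time_s: 5.98
tcp_pos: [0.5321, 0.0352, 0.1546]
eef_rot: [0.743, 0.67, -0.0, -0.001]
force: [0.4, -0.1, -1.8]
grip_width: 0.661
```

```bash
python3 - <<'E'
from h import *
o=get_obs();s=snapshot('wrist');cv2.imwrite('pics/w3.png',s['pixels']);W=cloud(s,o);np.savez('w3.npz',W=W)
print(o['tcp_pos'],o['force'],o['grip_width'],o['time_s'])
print(delta([.533,.034,.085],84.1))
t=snapshot('top');cv2.imwrite('pics/t3.png',cv2.resize(t['pixels'][150:300,200:420],None,fx=3.5,fy=3.5))
E
```

```text
[0.53212723 0.03517045 0.1546469 ] [ 0.40678193 -0.10791786 -1.77967043] 0.6609570750201087 5.975
[array([-1.2,  1.1, 69.7]), array([-0.09, -0.02, -0.03])]
```

View pics/w3.png

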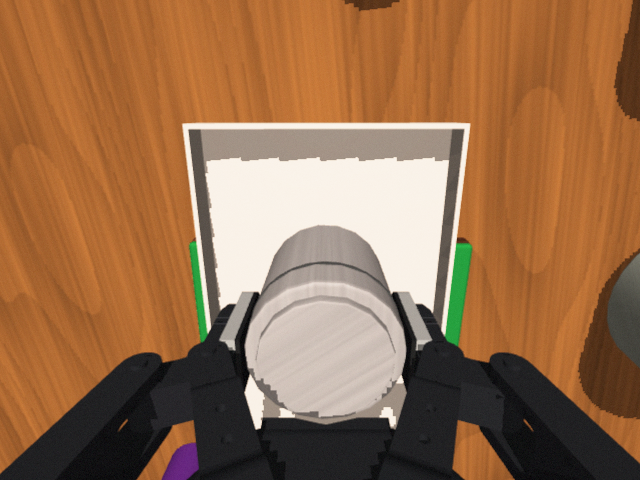

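View pics/t3.png

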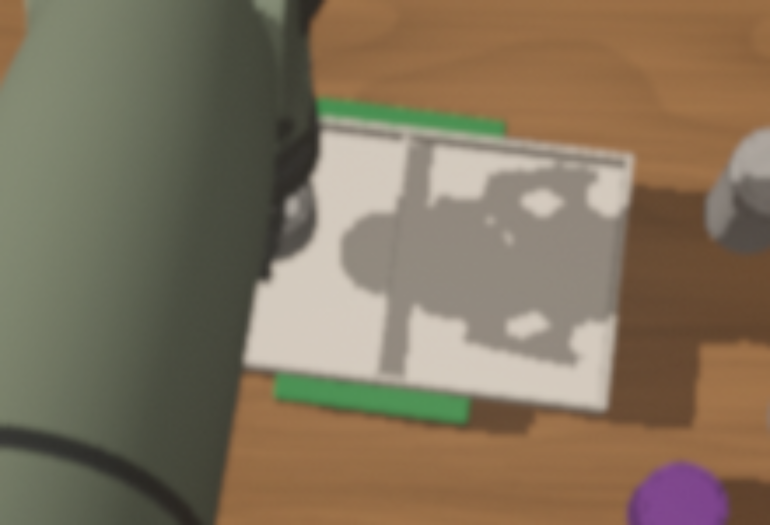

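```bash
python3 - <<'E'
from h import *
W=np.load('w3.npz')['W']
fl=W[165:220,215:435].reshape(-1,3);print('floor z',np.nanpercentile(fl[:,2],[5,50,95]))
R_=W[118:300,180:475];m=(R_[...,2]>.069)&(R_[...,2]<.085)
p=R_[m];
a=np.radians(84.1);X=np.array([np.cos(a),np.sin(a)]);Y=np.array([np.sin(a),-np.cos(a)])
u=p[:,:2]@X;v=p[:,:2]@Y
print('rim z',np.median(p[:,2]),'end max u',np.percentile(u,[99,99.9]),'v',np.percentile(v,[.3,1,99,99.7]))
c=np.array([.5255,-.039]);print('tray c u,v',c@X,c@Y,'expected end',c@X+.15,'vmid',(np.percentile(v,.3)+np.percentile(v,99.7))/2)
# yaw from end wall row
e=p[u>np.percentile(u,99.5)-.004];f=np.polyfit(e[:,0],e[:,1],1);print('end wall slope deg',np.degrees(np.arctan(f[0])))
E
```

```text
floor z [0.05162388 0.05272869 0.05382017]
rim z 0.07445925763601116 end max u [0.1661716  0.16620721] v [0.44111329 0.44134304 0.61104732 0.61125673]
tray c u,v 0.015224068214128451 0.5267252393297777 expected end 0.16522406821412844 vmid 0.5261850098436267
end wall slope deg -5.892072610506783
```

The wrist camera puts the tray's half-middle within 1 mm of the held tin, with the floor at z 0.0527. I'll descend to about 1.5 mm above the floor.

>>> step_arm(jaw=[40,40,40,40,40,40,40,40,40], translation=[[0,0,10],[0,0,25],[0,0,40],[0,0,52],[0,0,60],[0,0,65],[0,0,68],[0,0,70],[0,0,70]], turn=[[0,0,0],[0,0,0],[0,0,0],[0,0,0],[0,0,0],[0,0,0],[0,0,0],[0,0,0],[0,0,0]])

```text
time_s: 7.2
tcp_pos: [0.5322, 0.0353, 0.0849]
eef_rot: [0.743, 0.67, -0.0, -0.001]
force: [-0.5, 0.8, -3.0]
grip_width: 0.663
```

>>> step_arm(jaw=[40,40], translation=[[0,0,0.6],[0,0,0.6]], turn=[[0,0,0],[0,0,0]])

```text
time_s: 7.45
tcp_pos: [0.5324, 0.0353, 0.0844]
eef_rot: [0.743, 0.67, -0.0, -0.0]
force: [-0.0, -0.1, -1.9]
grip_width: 0.658
```

>>> step_arm(jaw=[40,40], translation=[[0,0,0.6],[0,0,0.6]], turn=[[0,0,0],[0,0,0]])

```text
time_s: 7.7
tcp_pos: [0.5324, 0.0353, 0.0838]
eef_rot: [0.743, 0.67, -0.0, -0.0]
force: [0.4, 0.8, -2.9]
grip_width: 0.658
```

>>> step_arm(jaw=[40,40], translation=[[0,0,0.4],[0,0,0.4]], turn=[[0,0,0],[0,0,0]])

```text
time_s: 7.95
tcp_pos: [0.5324, 0.0353, 0.0834]
eef_rot: [0.743, 0.67, -0.0, -0.0]
force: [-0.5, 0.1, -1.5]
grip_width: 0.664
```

```bash
python3 - <<'E'
from h import *
o=get_obs();print(o['force'],o['tcp_pos']);s=snapshot('side');f=[]
for i in range(5): f.append(get_obs()['force'][2])
print(f)
im=s['pixels'];cv2.imwrite('pics/s4.png',cv2.resize(im[150:290,250:430],None,fx=4,fy=4,interpolation=cv2.INTER_CUBIC))
E
```

```text
[-0.53076767  0.14764944 -1.51376712] [0.5323624  0.03528862 0.08341514]
[np.float64(-2.4306042114362545), np.float64(-2.4306042114362545), np.float64(-2.4306042114362545), np.float64(-2.4306042114362545), np.float64(-2.4306042114362545)]
```

View pics/s4.png

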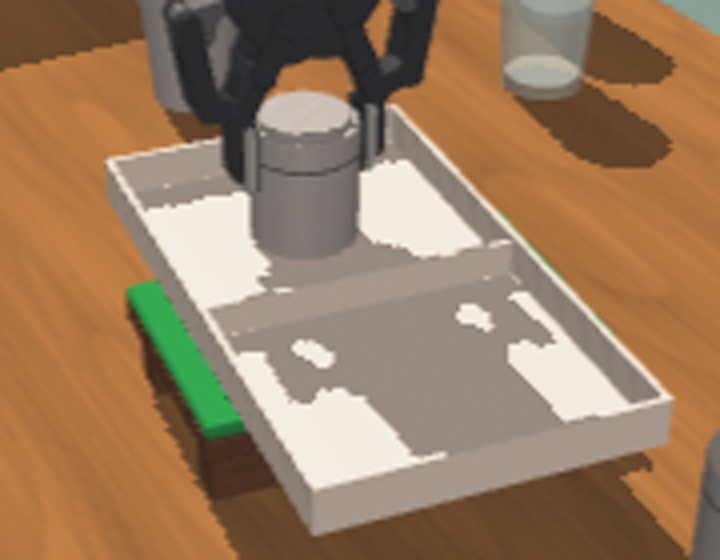

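The side view shows the tin upright above its half, with the tray level. There is no contact yet, since the force is still about -2 N. I'll keep inching down.

>>> step_arm(jaw=[40,40], translation=[[0,0,0.4],[0,0,0.4]], turn=[[0,0,0],[0,0,0]])

```text
time_s: 8.25
tcp_pos: [0.5323, 0.0353, 0.083]
eef_rot: [0.743, 0.67, -0.0, -0.0]
force: [-0.4, 0.2, -3.0]
grip_width: 0.664
```

>>> step_arm(jaw=[40,40], translation=[[0,0,0.4],[0,0,0.4]], turn=[[0,0,0],[0,0,0]])

```text
time_s: 8.5
tcp_pos: [0.5324, 0.0353, 0.0829]
eef_rot: [0.743, 0.67, -0.0, -0.0]
force: [-1.8, 0.1, 3.5]
grip_width: 0.661
```

```bash
python3 - <<'E'
from h import *
o=get_obs();print(o['force'],o['tcp_pos'])
E
```

```text
[-1.77264071  0.06232657  3.50721411] [0.53235433 0.03529001 0.08292231]
```

Contact at TCP z 0.083, with about 5.5 N on the tray. I'll ease off a little, then open gradually.

>>> step_arm(jaw=[40,40,56,57,58,59,60,62,64,66,68,70], translation=[[0,0,-0.2],[0,0,-0.2],[0,0,-0.2],[0,0,-0.2],[0,0,-0.2],[0,0,-0.2],[0,0,-0.2],[0,0,-0.2],[0,0,-0.2],[0,0,-0.2],[0,0,-0.2],[0,0,-0.2]], turn=[[0,0,0],[0,0,0],[0,0,0],[0,0,0],[0,0,0],[0,0,0],[0,0,0],[0,0,0],[0,0,0],[0,0,0],[0,0,0],[0,0,0]])

```text
time_s: 10.0
tcp_pos: [0.5323, 0.0353, 0.0831]
eef_rot: [0.743, 0.67, -0.0, -0.0]
force: [0.0, 0.2, -0.7]
grip_width: 0.82
```

```bash
python3 - <<'E'
from h import *
o=get_obs();print(o['force'],o['tcp_pos'],o['grip_width']*85.4)
s=snapshot('wrist');cv2.imwrite('pics/w5.png',s['pixels'])
s=snapshot('side')
im=s['pixels'];cv2.imwrite('pics/s5.png',cv2.resize(im[150:290,250:430],None,fx=4,fy=4,interpolation=cv2.INTER_CUBIC))
E
```

```text
[ 0.04401598  0.23905517 -0.65307832] [0.53234647 0.03529296 0.08311829] 69.98705218162027
```

View pics/w5.png

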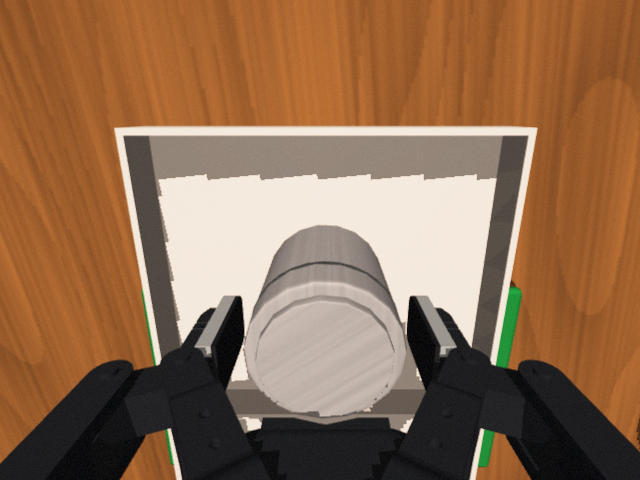

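View pics/s5.png

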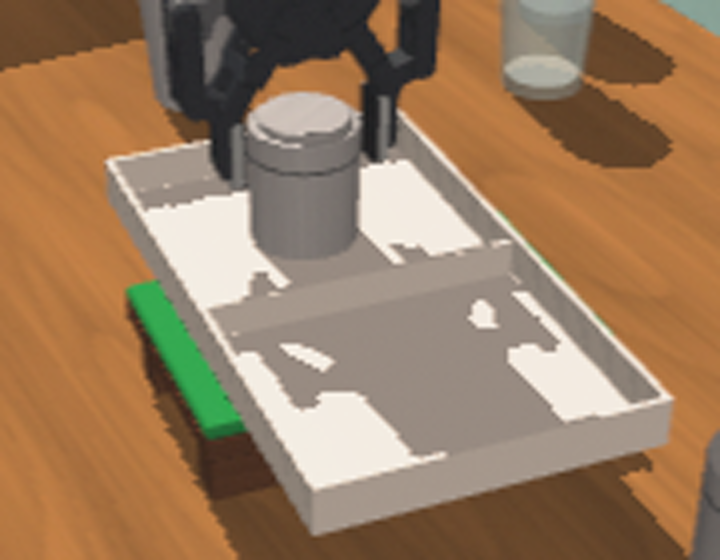

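The tin stands free at wrist (325,345), both pads are clear and the tray is level. I'll retreat straight up and go to the second tin.

>>> step_arm(jaw=[72,75,80,85,85,85,85,85,85,85,85,85,85,85,85,85], translation=[[0,0,-5],[0,0,-15],[0,0,-35],[0,0,-60],[0,0,-80],[-20,-3,-80],[-60,-10,-80],[-105,-18,-80],[-150,-25,-80],[-200,-33,-80],[-250,-42,-80],[-300,-50,-80],[-340,-57,-76],[-372,-62,-72],[-372,-62,-72],[-372,-62,-72]], turn=[[0,0,0],[0,0,0],[0,0,0],[0,0,0],[0,0,0],[0,0,0],[0,0,0],[0,0,0],[0,0,0],[0,0,0],[0,0,0],[0,0,0],[0,0,0],[0,0,0],[0,0,0],[0,0,0]])

```text
time_s: 12.1
tcp_pos: [0.4324, -0.328, 0.1555]
eef_rot: [0.743, 0.67, 0.0, -0.0]
force: [0.4, -0.5, 1.2]
grip_width: 0.996
```

```bash
python3 - <<'E'
from h import *
o=get_obs();s=snapshot('wrist');cv2.imwrite('pics/w6.png',s['pixels'])
W=cloud(s,o);w=W.reshape(-1,3);w=w[np.linalg.norm(w[:,:2]-[.4315,-.3285],axis=1)<.045]
q=w[(w[:,2]>.06)&(w[:,2]<.08)];print(len(q))
if len(q): print(np.percentile(q[:,2],[5,50,95]),cv2.minEnclosingCircle((q[:,:2]*1000).astype(np.float32)))
print(o['time_s'],o['tcp_pos'],delta([.432,-.328,.03],84.1))
s=snapshot('side');im=s['pixels'];cv2.imwrite('pics/s6.png',cv2.resize(im[150:290,250:430],None,fx=4,fy=4,interpolation=cv2.INTER_CUBIC))
E
```

```text
5279
[0.06465592 0.06934237 0.0706125 ] ((432.6728820800781, -327.27734375), 28.96061134338379)
12.1 [ 0.432368   -0.32796751  0.15545588] [array([ -0.5,  -0.4, 125.5]), array([-0.04, -0.03,  0.02])]
```

View pics/w6.png

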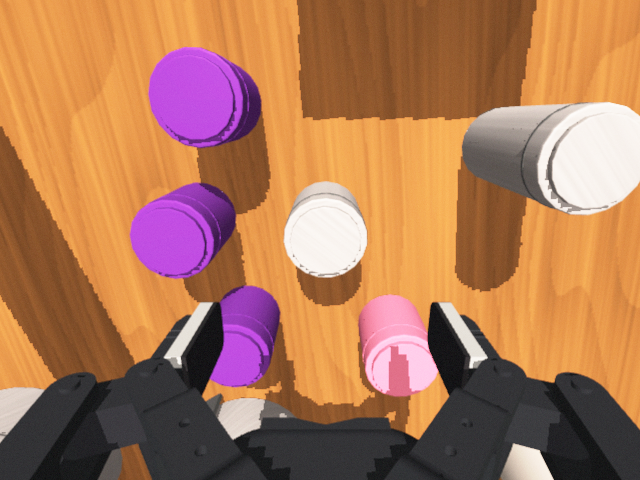

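View pics/s6.png

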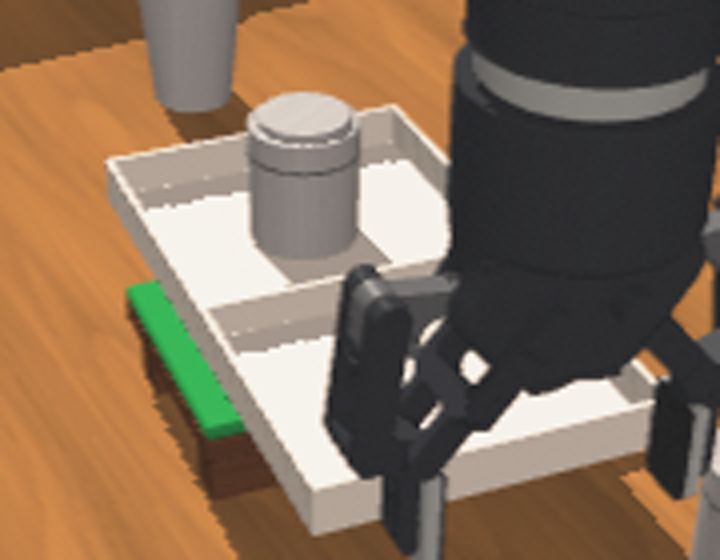

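The steel tin is at (326,234), centred between the pads. The purple and pink look-alikes are clear of the finger lanes, and the first tin stands steady in the level tray. I'll descend and grasp.

>>> step_arm(jaw=[85,85,85,85,85,85,85,40,40,40,40,40], translation=[[0.7,0,25],[0.7,0,50],[0.7,0,75],[0.7,0,98],[0.7,0,116],[0.7,0,125.5],[0.7,0,125.5],[0.7,0,125.5],[0.7,0,125.5],[0.7,0,125.5],[0.7,0,125.5],[0.7,0,125.5]], turn=[[0,0,0],[0,0,0],[0,0,0],[0,0,0],[0,0,0],[0,0,0],[0,0,0],[0,0,0],[0,0,0],[0,0,0],[0,0,0],[0,0,0]])

```text
time_s: 13.7
tcp_pos: [0.4333, -0.3272, 0.0313]
eef_rot: [0.742, 0.67, 0.0, 0.001]
force: [-0.1, 1.3, 6.4]
grip_width: 0.661
```

>>> step_arm(jaw=[40,40,40,40,40,40,40], translation=[[0,0,-6],[0,0,-25],[0,0,-55],[0,0,-90],[0,0,-118],[0,0,-125],[0,0,-125]], turn=[[0,0,0],[0,0,0],[0,0,0],[0,0,0],[0,0,0],[0,0,0],[0,0,0]])

```text
time_s: 14.58
tcp_pos: [0.433, -0.3271, 0.1561]
eef_rot: [0.742, 0.67, 0.0, 0.001]
force: [0.7, -0.7, -2.1]
grip_width: 0.663
```

```bash
python3 - <<'E'
from h import *
o=get_obs();s=snapshot('wrist');cv2.imwrite('pics/w7.png',s['pixels']);W=cloud(s,o)
print(o['tcp_pos'],o['force'],o['grip_width'])
g=W-o['tcp_pos'];L=g[335:385,290:365].reshape(-1,3);z=np.nanmedian(L[:,2])
k=(np.abs(g[...,2]-z)<.0025)&(np.hypot(g[...,0],g[...,1])<.035)
n,l,st,c=cv2.connectedComponentsWithStats(k.astype(np.uint8));i=l[350,326];p=g[l==i]
print('lid z',z,cv2.minEnclosingCircle((p[:,:2]*1000).astype(np.float32)))
a=np.radians(84.1);X=np.array([np.cos(a),np.sin(a)]);Y=np.array([np.sin(a),-np.cos(a)])
t=X*(.0897-.148)+Y*.5257
print('target',t,delta([t[0],t[1],.155],84.1))
E
```

```text
[ 0.43300878 -0.32705395  0.15607564] [ 0.73705334 -0.71972211 -2.12791261] 0.6627452913484749
lid z 0.038487914216795 ((-0.7131097316741943, -0.23351912200450897), 24.86492156982422)
target [ 0.51692247 -0.11202921] [array([222.1,  61.9,   0.4]), array([-0.  , -0.01,  0.05])]
```

View pics/w7.png

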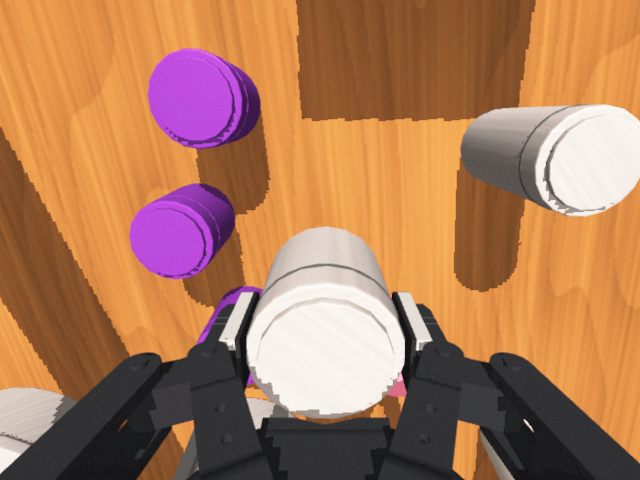

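The tin is held and lifted, with about 2.1 N of weight. I'll carry it over the -y half.

>>> step_arm(jaw=[40,40,40,40,40,40,40,40,40,40,40,40], translation=[[8,2,0],[25,7,0],[50,14,0],[80,23,0],[110,31,0],[140,39,0],[168,47,0],[192,54,0],[210,59,0],[223,63,0],[223,63,0],[223,63,0]], turn=[[0,0,0],[0,0,0],[0,0,0],[0,0,0],[0,0,0],[0,0,0],[0,0,0],[0,0,0],[0,0,0],[0,0,0],[0,0,0],[0,0,0]])

```text
time_s: 16.12
tcp_pos: [0.5179, -0.1117, 0.1553]
eef_rot: [0.742, 0.67, -0.0, 0.0]
force: [0.4, -0.9, -2.3]
grip_width: 0.664
```

```bash
python3 - <<'E'
from h import *
o=get_obs();s=snapshot('wrist');cv2.imwrite('pics/w8.png',s['pixels']);W=cloud(s,o)
print(o['tcp_pos'],o['force'],o['time_s'])
a=np.radians(84.1);X=np.array([np.cos(a),np.sin(a)]);Y=np.array([np.sin(a),-np.cos(a)])
U=W[...,:2]@X;V=W[...,:2]@Y;T=o['tcp_pos'][:2]
print('tcp u,v',T@X,T@Y)
# lid of held
g=W-o['tcp_pos'];z=np.nanmedian(g[335:385,290:365,2])
k=(np.abs(g[...,2]-z)<.0025)&(np.hypot(g[...,0],g[...,1])<.035)
n,l,st,c=cv2.connectedComponentsWithStats(k.astype(np.uint8));p=W[l==l[350,326]]
(c,r)=cv2.minEnclosingCircle((p[:,:2]*1000).astype(np.float32));c=np.array(c)/1000;print('held u,v',c@X,c@Y,z)
m=(W[...,2]>.069)&(W[...,2]<.078)&(V>.42)&(V<.64);m[300:]=0
uu=U[m];vv=V[m];print('v range',np.percentile(vv,[.3,99.7]))
d=m&(np.abs(V-.526)<.06)&(U<.05)
print('divider u',np.nanpercentile(U[d],[2,50,98]),d.sum())
fl=(W[...,2]>.04)&(W[...,2]<.06)&(np.abs(V-.526)<.07)&(U>-.1)&(U<.01);print('floor',np.median(W[fl][:,2]))
k=(W[...,2]>.121)&(W[...,2]<.127)&(U>.04)&(np.abs(V-.526)<.05);k[300:]=0
if k.sum():
  (c,r)=cv2.minEnclosingCircle((W[k][:,:2]*1000).astype(np.float32));c=np.array(c)/1000;print('tin1 lid u,v',c@X,c@Y,r)
E
```

```text
[ 0.51790168 -0.11173515  0.15529828] [ 0.3781897  -0.86763524 -2.25237797] 16.125
tcp u,v -0.057906839449128084 0.5266437950730837
held u,v -0.05836932438080279 0.5266150687752523 0.038470782187010166
v range [0.44111108 0.61138851]
divider u [0.01487567 0.01607501 0.01726417] 1012
floor 0.05275209236530411
tin1 lid u,v 0.06928054390319252 0.5253294562362344 10.59422779083252
```

View pics/w8.png

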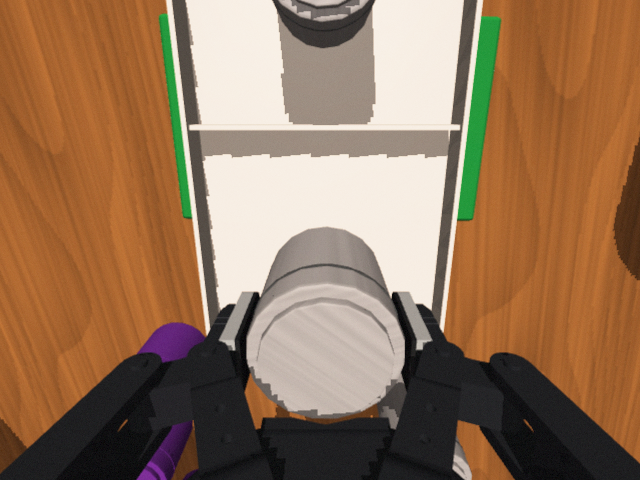

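The held tin is within 0.5 mm of the half-middle: u -0.0584 against -0.0579, v 0.5266 against 0.5262. Tin 1 is upright at the top, (325,5). I'll descend.

>>> step_arm(jaw=[40,40,40,40,40,40,40,40,40,40], translation=[[0,0,10],[0,0,25],[0,0,40],[0,0,52],[0,0,60],[0,0,65],[0,0,68],[0,0,69.8],[0,0,69.8],[0,0,69.8]], turn=[[0,0,0],[0,0,0],[0,0,0],[0,0,0],[0,0,0],[0,0,0],[0,0,0],[0,0,0],[0,0,0],[0,0,0]])

```text
time_s: 17.42
tcp_pos: [0.518, -0.112, 0.0858]
eef_rot: [0.743, 0.67, -0.0, 0.0]
force: [1.3, 0.1, -2.1]
grip_width: 0.663
```

>>> step_arm(jaw=[40,40], translation=[[0,0,0.4],[0,0,0.4]], turn=[[0,0,0],[0,0,0]])

```text
time_s: 17.68
tcp_pos: [0.5181, -0.112, 0.0855]
eef_rot: [0.743, 0.67, 0.0, 0.0]
force: [0.2, 0.0, -2.8]
grip_width: 0.663
```

>>> step_arm(jaw=[40,40], translation=[[0,0,0.4],[0,0,0.4]], turn=[[0,0,0],[0,0,0]])

```text
time_s: 17.92
tcp_pos: [0.5181, -0.112, 0.0851]
eef_rot: [0.743, 0.67, 0.0, 0.0]
force: [-0.3, 0.7, -2.1]
grip_width: 0.661
```

>>> step_arm(jaw=[40,40], translation=[[0,0,0.4],[0,0,0.4]], turn=[[0,0,0],[0,0,0]])

```text
time_s: 18.18
tcp_pos: [0.518, -0.112, 0.0846]
eef_rot: [0.743, 0.67, -0.0, 0.0]
force: [0.6, -1.4, -3.6]
grip_width: 0.658
```

>>> step_arm(jaw=[40,40], translation=[[0,0,0.3],[0,0,0.3]], turn=[[0,0,0],[0,0,0]])

```text
time_s: 18.42
tcp_pos: [0.518, -0.112, 0.0843]
eef_rot: [0.743, 0.67, -0.0, 0.0]
force: [0.8, 0.0, -2.8]
grip_width: 0.662
```

>>> step_arm(jaw=[40,40], translation=[[0,0,0.3],[0,0,0.3]], turn=[[0,0,0],[0,0,0]])

```text
time_s: 18.68
tcp_pos: [0.5181, -0.112, 0.0843]
eef_rot: [0.743, 0.67, 0.0, 0.0]
force: [-1.5, 0.7, 1.3]
grip_width: 0.659
```

Contact at about 3.5 N. I'll open gradually.

>>> step_arm(jaw=[56,57,58,59,60,62,64,66,68,70], translation=[[0,0,0],[0,0,0],[0,0,0],[0,0,0],[0,0,0],[0,0,0],[0,0,0],[0,0,0],[0,0,0],[0,0,0]], turn=[[0,0,0],[0,0,0],[0,0,0],[0,0,0],[0,0,0],[0,0,0],[0,0,0],[0,0,0],[0,0,0],[0,0,0]])

```text
time_s: 19.92
tcp_pos: [0.518, -0.112, 0.0843]
eef_rot: [0.743, 0.67, 0.0, 0.0]
force: [-0.5, -0.6, 0.2]
grip_width: 0.82
```

```bash
python3 - <<'E'
from h import *
o=get_obs();print(o['force'],o['tcp_pos'],o['grip_width']*85.4)
a=snapshot('wrist')['pixels']
im=snapshot('side')['pixels']
b=cv2.resize(im[150:290,250:430],None,fx=3,fy=3,interpolation=cv2.INTER_CUBIC)
a=cv2.resize(a,(320,240));c=np.zeros((420,860,3),np.uint8)[:, :860];c=np.zeros((420,790,3),np.uint8)
b=cv2.resize(b,(470,366));c[:366,:470]=b;c[:240,470:790]=a;cv2.imwrite('pics/s9.png',c)
E
```

```text
[-0.50634187 -0.56303519  0.24010341] [ 0.51804996 -0.11197644  0.08425991] 70.04174335343833
```

View pics/s9.png

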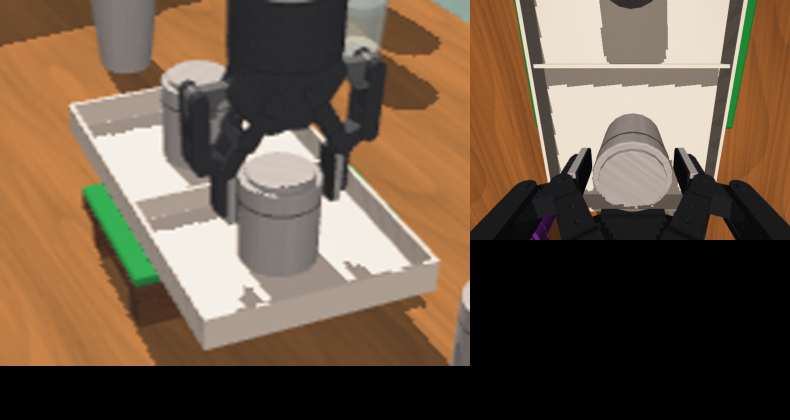

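Both tins stand upright and the pads are clear. I'll retreat straight up, then aside.

>>> step_arm(jaw=[72,75,80,85,85,85,85,85,85,85,85,85,85,85,85], translation=[[0,0,-5],[0,0,-15],[0,0,-35],[0,0,-60],[0,0,-90],[0,0,-120],[0,0,-150],[-20,-15,-150],[-60,-45,-150],[-100,-80,-150],[-140,-115,-150],[-180,-145,-150],[-220,-175,-150],[-220,-175,-150],[-220,-175,-150]], turn=[[0,0,0],[0,0,0],[0,0,0],[0,0,0],[0,0,0],[0,0,0],[0,0,0],[0,0,0],[0,0,0],[0,0,0],[0,0,0],[0,0,0],[0,0,0],[0,0,0],[0,0,0]])

```text
time_s: 21.9
tcp_pos: [0.3214, -0.3126, 0.2348]
eef_rot: [0.743, 0.67, 0.0, 0.001]
force: [0.4, -0.4, -0.2]
grip_width: 0.997
```

```bash
python3 - <<'E'
from h import *
o=get_obs();print(o['force'],o['tcp_pos'],o['time_s'])
s=snapshot('top');im=s['pixels'];W=cloud(s)
cv2.imwrite('pics/t10.png',cv2.resize(im[150:330,140:500],None,fx=2.2,fy=2.2,interpolation=cv2.INTER_CUBIC))
m=(W[...,2]>.07)&(W[...,2]<.084);m[:, :235]=0;m[:,385:]=0;m[:165]=0;m[285:]=0
print('rim',cv2.minAreaRect((W[m][:,:2]*1000).astype(np.float32)))
a=np.radians(84.1);X=np.array([np.cos(a),np.sin(a)]);Y=np.array([np.sin(a),-np.cos(a)]);C=np.array([.5244,-.0389])
k=(W[...,2]>.118)&(W[...,2]<.135)&(np.linalg.norm(W[...,:2]-C,axis=-1)<.13)
n,l,st,c=cv2.connectedComponentsWithStats(k.astype(np.uint8))
for i in range(1,n):
    if st[i,4]>60:
        p=W[l==i];e=cv2.minEnclosingCircle((p[:,:2]*1000).astype(np.float32));d=np.array(e[0])/1000-C;print('lid',p[:,2].mean(),(d@X).round(4),(d@Y).round(4),e[1],st[i,4])
f=(W[...,2]>.045)&(W[...,2]<.065);f[:,:250]=0;f[:,372:]=0;f[:190]=0;f[262:]=0
p=W[f];A=np.c_[p[:,:2]-C,np.ones(len(p))];print('floor tilt mrad,z',np.linalg.lstsq(A,p[:,2],rcond=None)[0])
im=snapshot('side')['pixels'];cv2.imwrite('pics/s10.png',im)
E
```

```text
[ 0.3895802  -0.43222864 -0.24880799] [ 0.32143106 -0.31255528  0.23475943] 21.9
rim ((524.2726440429688, -38.712432861328125), (300.7838439941406, 171.7034149169922), 84.0587387084961)
lid 0.12385873152309027 0.0738 -0.0013 28.94910430908203 499
lid 0.12378555841388902 -0.0745 0.0003 29.31377601623535 503
floor tilt mrad,z [ 0.00306522 -0.00054828  0.05493933]
```

View pics/t10.png

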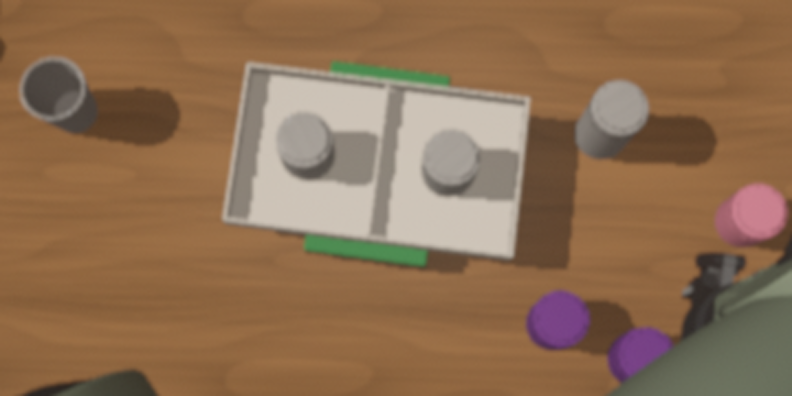

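View pics/s10.png

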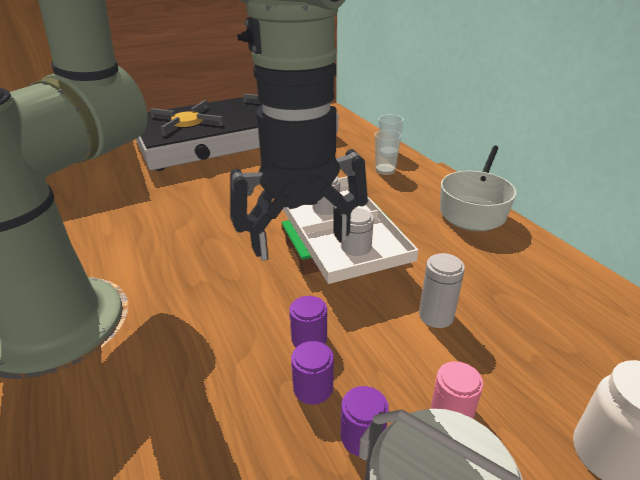

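The top view shows the tins at crop (304,143) and (450,160), each in the middle of its half. The tray has not moved, and the purple, pink, tall and tumbler items are untouched. I'll hand it in.

```bash
python3 -c "
from h import *
print(ticket.sign_off())"
```

```text
the job is handed in; nothing more can be done
None
```

Both squat steel tins are in the tray, one upright in each half, and the job was handed in at about 22 s of the 54 s allowed. I lowered each tin until the wrist force showed contact at about 3.5–5.5 N. I then opened the jaws gradually and lifted straight away.

Last checks, from the top camera:
- **Tin positions:** they lie at +73.8 mm and -74.5 mm along the tray (target ±74) and within 1.3 mm of its centreline. Both lids are at the same height, 0.124 m.
- **Tray:** its rim outline is within 0.2 mm and 0.1° of where it started. The floor fit shows about 0.5 mrad of tilt along the tray and 3 mrad across, which is within camera error.
- **Surroundings:** the purple and pink look-alikes, the tall tin and the tumbler were left alone, and the arm ended clear of everything.

Nothing failed. The cameras disagreed with each other by 1–3 mm on positions. The top camera also reads about 2 mm high on the tray floor, so I used the wrist camera and the contact force for the final heights.

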